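Dial the code of the pantry's lock box and unlatch it

ROBOT

A 6-joint arm with a two-finger parallel gripper is mounted at the origin on the work surface. World frame = base frame: x ahead of the robot, y to its left, z up, the work surface at z = 0. Lengths are in mm, angles in rad, forces in N, time in s.
With the tool pointing down it reaches from about 375 to 975 mm from the base axis. Payload 3.8 kg.
Tool frame: the origin (TCP) lies on the front face of the gripper's body, between the roots of the fingers; the fingertips stand 64 mm ahead of it and the grasp point (between the pads) lies ahead of it (bot.pinch_z is the z of the grasp point in the tool frame, in mm); z points along the fingers, y is the line along which they close (so a half turn about z gives the same grasp; the last joint's range is limited). The gripper opens to 88 mm and grips with 3 to 60 N. Pads are 18 mm wide; open, the fingers measure 123 mm over their backs; the gripper's body (75 mm by 187 mm) begins 45 mm behind the grasp point.
Start: joints at [-1.206, 0.264, 1.604, -0, 1.274, -0.037], TCP at [263.97, -621.239, 302.706] pointing down, gripper open.
Joint ranges: [-2.63, 2.63], [-0.94, 2.18], [0.31, 2.57], [-1.31, 4.45], [0, 2.66], [-2.55, 2.55]. Speed limits (rad/s): [2.57, 2.57, 3.14, 3.14, 3.14, 3.14].

INTERFACE

Orientations are given as a 3x3 rotation matrix whose columns are the frame's x, y, z axes.
In Python, from station import sense, optics, bot gives the robot as it stands. The module is installed in compiled form; this text tells all that it offers.
- The arm moves only by the tool drive_tool, never from a script. Its argument "plan" is a list of rows, each a list of 3 entries, a list of its own where there are three numbers: the shift along the tool's x, y, z in mm, then the turn, a rotation vector about the tool's x, y, z in degrees, then the closure, from 0 (fully open) to 1 (shut). In form: [[[x, y, z], [rx, ry, rz], claw], ...]. A call has 1 to 12 rows; each row shifts and turns the commanded pose from where the row before left it, along the tool's axes as they then stand; what a row does not reach is not made up. A row lasts 1/8 s, in which the tool goes at most 62.5 mm and 10.7 degrees, less where a joint would pass 70% of its speed; a pose out of reach is approached as far as the arm can. A call with a gripper value outside its range is refused whole. The fingers move at their own pace and stop on an object; "squeeze" is the grip in N (left out, the last holds). Time passes only in rows, so rows that do not move let the fingers close. It gives the time, the measured TCP pose, the force, the opening and the grip force at its end, in the units of the state.
- sense(): the state, without advancing time (a new reading comes with each control period).
- optics.capture(name): name is "scene" or "top"; returns a dict with "image" (400x640x3 uint8, red, green, blue), "fx", "fy", "cx", "cy" (pixels), "extrinsics" (4x4, takes a point from camera to world coordinates). Camera axes: x right, y down, z forward; pixel columns grow to the right and rows downward; lengths in mm; the calibration is good to about 2 mm. A picture is of the moment at which its call begins. There is no depth.
- bot.job_done(): hands the job in; it is judged then, once.
Trained networks look in a picture, given as the dict that the camera call returned (one of the last four; its "shot" number tells which), for a name from the list of things; names that differ only in an ending like _2 or _b are one class to them, and where a whole thing is asked for, a point or a joint stands for the part that bears it (a point fixed in the world has none). Each returns a list of dicts, best first, with "p" (0 to 1); they miss things now and then, are a little off and sometimes report something else, mostly with a low value. They report only what shows in the picture. A call takes as long as a camera call.
- optics.look_for(picture, name): "extent" ([left, top, width, height] in pixels, round what is visible of it).
- optics.regions_of(picture, name): "region" (400x640 bool, what is visible of it) and "extent" ([left, top, width, height] in pixels, round what is visible of it).
The state is a dict: "time": time; "joints": joint angles; "qd": joint speeds; "joint_efforts": joint torques, N m; "ee_pos": TCP position; "tool_rot": TCP orientation; "ft_force": force on the tool from outside, world axes, zero at the start; "ft_torque": the same for the moment, N m; "finger_gap": opening from 0.0 (shut) to 1.0 (fully open); "grip_force": force on a finger pad.
Only numpy, scipy, OpenCV 4.12 (cv2) and the standard library are available. Lean on these libraries where they do the work, as an engineer would, in place of code of your own. Each camera call takes 0.05 s, during which the arm holds its last target. There are 200 camera calls.

TASK

Unlock the blue lock box on the pantry counter: set its three thumbwheels to 4-7-2, read from left to right from the front of the box, then slide the red latch tab fully open, towards the wheels, so that the lid springs ajar, and take the hand away. Be gentle with the lock: never press on the box or its parts with more than 25 N, and leave the jar, the can and the carton where they stand.

Things in the scene. Friction and masses are not known exactly. Their poses are not given: they have to be found in the camera images.
- lockbox: Blue steel lock box, 200 mm front to back (x), 280 mm wide (y), 100 mm high; stands fast. Origin: centre of its underside. x points to its rear (hinge side), y to the left seen from the front, z up. On the lid a dark bezel (64 x 105 mm, top at 104 mm, centred 40 mm in front of the box's centre) holds the wheels; behind it a handle lies folded, up to 12 mm above the lid.
- wheel1_top (a point): Nominal top of the rim of the left thumbwheel (white, 36 mm in diameter, 14 mm wide), on its mid-plane, 111 mm above the counter, 7 mm above the bezel; fixed to the lid. The bank of wheels is shimmed by hand: the true tops of all three lie up to 2.5 mm higher or lower; feel for them. The wheel's axis is level, along the box's y. Wheels are 30 mm apart. Axes as the box's.
- wheel1 (a joint): Turn of the left wheel, rad; endless. Digits 0-9 every 36 deg; the one on top, between red marks, is set: round(value / 0.6283) mod 10. Dragging the top to the front (box -x) raises it, to the rear lowers it; 11.3 mm a digit. A detent clicks at each digit (left almost midway, the wheel stays there); passing takes 2 to 5 N at the finely knurled, lobeless rim: press 5 to 12 N and drag.
- wheel2_top (a point): Nominal top of the rim of the middle thumbwheel (white, 36 mm in diameter, 14 mm wide), on its mid-plane, 111 mm above the counter, 7 mm above the bezel; fixed to the lid. The bank of wheels is shimmed by hand: the true tops of all three lie up to 2.5 mm higher or lower; feel for them. The wheel's axis is level, along the box's y. Wheels are 30 mm apart. Axes as the box's.
- wheel2 (a joint): Turn of the middle wheel, rad; endless. Digits 0-9 every 36 deg; the one on top, between red marks, is set: round(value / 0.6283) mod 10. Dragging the top to the front (box -x) raises it, to the rear lowers it; 11.3 mm a digit. A detent clicks at each digit (left almost midway, the wheel stays there); passing takes 2 to 5 N at the finely knurled, lobeless rim: press 5 to 12 N and drag.
- wheel3_top (a point): Nominal top of the rim of the right thumbwheel (white, 36 mm in diameter, 14 mm wide), on its mid-plane, 111 mm above the counter, 7 mm above the bezel; fixed to the lid. The bank of wheels is shimmed by hand: the true tops of all three lie up to 2.5 mm higher or lower; feel for them. The wheel's axis is level, along the box's y. Wheels are 30 mm apart. Axes as the box's.
- wheel3 (a joint): Turn of the right wheel, rad; endless. Digits 0-9 every 36 deg; the one on top, between red marks, is set: round(value / 0.6283) mod 10. Dragging the top to the front (box -x) raises it, to the rear lowers it; 11.3 mm a digit. A detent clicks at each digit (left almost midway, the wheel stays there); passing takes 2 to 5 N at the finely knurled, lobeless rim: press 5 to 12 N and drag.
- latch_tab (a point): Centre of the top of the red latch tab on the lid, right of the wheels. The tab is 24 mm (x) by 14 mm (y), stands 15 mm above its plate (102 mm above the counter), top at 117 mm. Moves with the latch. The lid right of it is free for 60 mm. Axes as the box's.
- latch (a joint): Travel of the latch, m: 0 locked, 0.014 fully open at its stop. Slides along the box's +y, to the left, towards the wheels, with 2 to 5 N of friction; stays where it is left. Blocked at about 1.5 mm unless all wheels are on the code; frees the lid at 9 to 11 mm. Once open, the wheels cannot turn.
- lid (a joint): Angle of the lid, rad: 0 shut, 0.12 sprung ajar (front edge 24 mm up). Hinged on the box's rear edge; a damped spring raises it by itself, within a second, once the latch is open and nothing presses on it.
- sauce_jar: Glass jar of red sauce with a green lid, 72 mm in diameter, 120 mm high, standing beside the left side of the box. Origin: centre of its underside.
- food_can: Steel food can with a yellow label, 74 mm in diameter, 108 mm high, standing beside the right front corner of the box. Origin: centre of its underside.
- snack_carton: Green carton, 60 x 95 x 105 mm (x, y, z), standing beside the right rear corner of the box. Origin: centre of its underside.

How it is judged (in metres and radians):
On the way, in this order (a step that is already met when the one before it is completed fails the run):
1. all three wheels are set to 4-7-2, with the latch still locked ((value of joint wheel1 between -3.8899 and -3.6499 rad or value of joint wheel1 between 2.3933 and 2.6333 rad or value of joint wheel1 between 8.6765 and 8.9165 rad or value of joint wheel1 between 14.9596 and 15.1996 rad) and (value of joint wheel2 between -2.005 and -1.765 rad or value of joint wheel2 between 4.2782 and 4.5182 rad or value of joint wheel2 between 10.5614 and 10.8014 rad or value of joint wheel2 between 16.8446 and 17.0846 rad) and (value of joint wheel3 between -5.1465 and -4.9065 rad or value of joint wheel3 between 1.1366 and 1.3766 rad or value of joint wheel3 between 7.4198 and 7.6598 rad or value of joint wheel3 between 13.703 and 13.943 rad) and value of joint latch below 0.003 m), for 0.2 s.
2. the latch is slid fully open (value of joint latch above 0.0115 m), for 0.1 s.
At the end, for the whole second after the job is handed in: The wheels stand at 4-7-2 (each within 0.12 rad of its digit's detent, any whole number of turns), the latch is open by more than 11.5 of its 14 mm, and the lid stands ajar by more than 0.08 rad ((value of joint wheel1 between -3.8899 and -3.6499 rad or value of joint wheel1 between 2.3933 and 2.6333 rad or value of joint wheel1 between 8.6765 and 8.9165 rad or value of joint wheel1 between 14.9596 and 15.1996 rad) and (value of joint wheel2 between -2.005 and -1.765 rad or value of joint wheel2 between 4.2782 and 4.5182 rad or value of joint wheel2 between 10.5614 and 10.8014 rad or value of joint wheel2 between 16.8446 and 17.0846 rad) and (value of joint wheel3 between -5.1465 and -4.9065 rad or value of joint wheel3 between 1.1366 and 1.3766 rad or value of joint wheel3 between 7.4198 and 7.6598 rad or value of joint wheel3 between 13.703 and 13.943 rad) and value of joint latch above 0.0115 m and value of joint lid above 0.08 rad); the robot touches nothing.
It fails at once if the hand presses on the lock box or any of its parts with more than 25 N (contact force between any of the fingers, the arm and lockbox above 25 N).
It fails at once if the jar, the can or the carton is pushed more than 15 mm from its place or tipped by more than 0.3 rad (distance of any of sauce_jar, food_can, snack_carton from where it was at the start of the episode above 0.015 m or angle between any of sauce_jar, food_can, snack_carton's own z axis and vertical above 0.3 rad).
It also fails if it takes over 72 s, if anything falls off the work surface, if the arm or the gripper's body presses on something with over 40 N, if the wrist force passes 120 N, or if a joint passes its speed limit or range.

## Working session

There is one attempt and no reset: what is moved stays moved. The work goes in short steps, Python scripts to look and compute and a tool call to move; the robot and the scene stay as the last step left them, time stands still between calls to the robot, and variables do not carry over. Pictures are saved under pics/ and viewed, at most 10 in all, crops included, and the job is handed in when it is done.

Besides the shell and the picture viewer there is one more tool, called as a command line: name --argument value ..., lists and objects as JSON in quotes. drive_tool: Moves the arm, as the interface text tells. Its arguments: {"type":"object","properties":{"plan":{"type":"array"},"squeeze":{"type":"number"}},"required":["plan"]}

```bash
mkdir -p pics
cat > h.py <<'E'
import numpy as np, cv2
from station import sense, optics, bot
def proj(c,P):
    P=np.atleast_2d(P); E=np.linalg.inv(c["extrinsics"]); q=P@E[:3,:3].T+E[:3,3]
    return np.c_[q[:,0]/q[:,2]*c["fx"]+c["cx"], q[:,1]/q[:,2]*c["fy"]+c["cy"]]
def ray(c,u,v,z):
    E=c["extrinsics"]; d=E[:3,:3]@np.array([(u-c["cx"])/c["fx"],(v-c["cy"])/c["fy"],1]); o=E[:3,3]
    return o+d*(z-o[2])/d[2]
def save(im,n): cv2.imwrite("pics/"+n,im[:,:,::-1])
def crop(c,x0,y0,x1,y1,k,n): save(cv2.resize(c["image"][y0:y1,x0:x1],None,fx=k,fy=k,interpolation=cv2.INTER_CUBIC),n)
E
python3 - <<'E'
from h import *
for n in ("scene","top"):
    c=optics.capture(n); save(c["image"],n+"0.png"); print(n,c["fx"],c["cx"],c["cy"],c["extrinsics"].round(3).tolist())
    for t in ("lockbox","wheel1_top","latch_tab","sauce_jar","food_can","snack_carton"):
        print(t,[(np.round(d["extent"]).tolist(),round(d["p"],2)) for d in optics.look_for(c,t)][:4])
s=sense();print(s); print(bot.pinch_z)
E
```

```text
scene 419.38199496193806 317.90929717645685 190.83985939783273 [[-0.111, 0.559, -0.822, 1349.565], [0.994, 0.06, -0.093, 92.922], [-0.003, -0.827, -0.562, 617.413], [0.0, 0.0, 0.0, 1.0]]
lockbox [([202.0, 162.0, 140.0, 94.0], 0.82)]
wheel1_top [([142.0, 173.0, 41.0, 48.0], 0.58), ([203.0, 162.0, 140.0, 62.0], 0.57)]
latch_tab [([238.0, 171.0, 3.0, 12.0], 0.61)]
sauce_jar [([357.0, 157.0, 32.0, 56.0], 0.75)]
food_can [([143.0, 167.0, 37.0, 54.0], 0.73)]
snack_carton [([116.0, 208.0, 62.0, 58.0], 0.64)]
top 366.9848645494735 318.636624404108 202.7329695957047 [[0.023, -0.989, 0.143, 480.192], [-1.0, -0.024, -0.006, 29.846], [0.009, -0.143, -0.99, 862.28], [0.0, 0.0, 0.0, 1.0]]
lockbox [([301.0, 146.0, 155.0, 121.0], 0.91)]
wheel1_top [([304.0, 142.0, 150.0, 127.0], 0.74)]
latch_tab [([413.0, 210.0, 9.0, 10.0], 0.67)]
sauce_jar [([252.0, 235.0, 34.0, 35.0], 0.8), ([304.0, 145.0, 151.0, 126.0], 0.3)]
food_can [([469.0, 190.0, 51.0, 39.0], 0.9)]
snack_carton [([448.0, 126.0, 61.0, 51.0], 0.76)]
{'time': 0.7, 'joints': array([-1.20588456e+00,  2.63874974e-01,  1.60398664e+00, -1.16314421e-05,
        1.27365917e+00, -3.68584057e-02]), 'qd': array([-0.00161083, -0.00152225, -0.00208716, -0.00042864, -0.00027917,
        0.00147206]), 'joint_efforts': array([ 1.34539218e-04, -5.01839089e+01, -3.57155156e+01,  7.28645688e-02,
        1.81851396e-02,  2.24373480e-05]), 'ee_pos': array([ 263.98279998, -621.25126183,  302.72982927]), 'tool_rot': array([[ 9.20368884e-01,  3.91051297e-01,  1.52587429e-05],
       [ 3.91051298e-01, -9.20368881e-01, -7.11071077e-05],
       [-1.37628546e-05,  7.14117206e-05, -9.99999997e-01]]), 'ft_force': array([-0.23440393,  0.05651779,  0.65359333]), 'ft_torque': array([ 0.05059939, -0.04354686, -0.03550126]), 'grip_force': 0.0, 'finger_gap': 0.9980160065914431}
45.3
```

Run:
```python
from h import *
c=optics.capture("top"); crop(c,290,130,470,280,4,"t1.png")
r=optics.regions_of(c,"lockbox")[0]["region"]
m=r.astype(np.uint8); R=cv2.minAreaRect(np.argwhere(m)[:,::-1].astype(np.float32)); print(R, cv2.boxPoints(R).tolist())
hsv=cv2.cvtColor(c["image"],cv2.COLOR_RGB2HSV)
c=optics.capture("scene"); crop(c,190,150,360,270,4,"s1.png")
```

```text
((377.7647399902344, 204.55880737304688), (98.46945190429688, 134.60726928710938), 75.96376037597656) [[300.5294494628906, 173.11761474609375], [431.1177062988281, 140.4705810546875], [455.0000305175781, 236.0], [324.4117736816406, 268.64703369140625]]
```

View pics/t1.png

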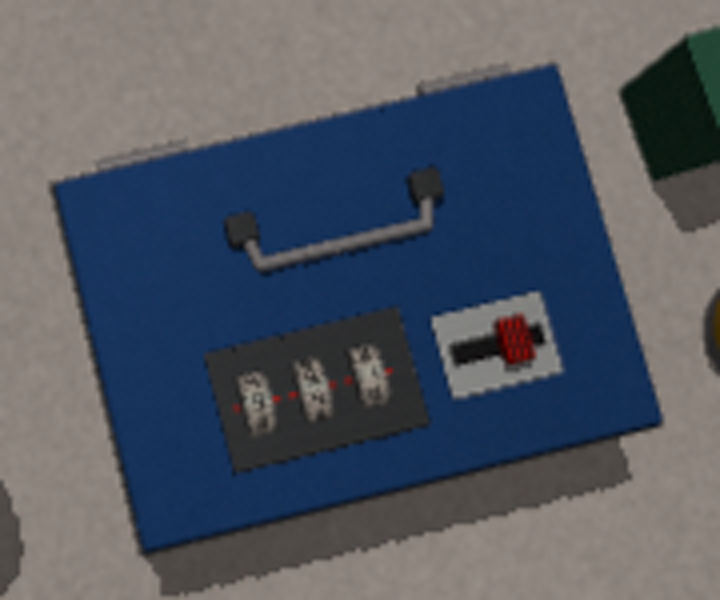

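View pics/s1.png

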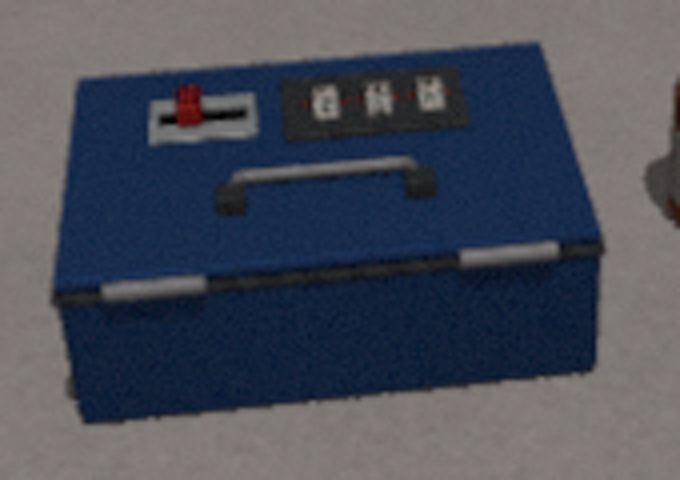

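The top view shows the box turned about 15° with its front towards the robot. Lid corners in the full image are near (303,176), (429,146), (455,236) and (326,268), with the wheels near (354,230), (368,227) and (382,223). Next I'll fit the pose and average frames so the digits can be read.

```bash
cat >> h.py <<'E'
def box2w(b,P): 
    x,y,t=b; P=np.atleast_2d(P).astype(float); R=np.array([[np.cos(t),-np.sin(t),0],[np.sin(t),np.cos(t),0],[0,0,1]]); return P@R.T+[x,y,0]
def rect(c,img,b,ctr,w,h,k):
    # view from the front: columns to box -y, rows to box -x, plane z=ctr z
    x,y,z=ctr; W=box2w(b,[[x+h/2,y+w/2,z],[x+h/2,y-w/2,z],[x-h/2,y-w/2,z],[x-h/2,y+w/2,z]])
    H=cv2.getPerspectiveTransform(proj(c,W).astype(np.float32),np.float32([[0,0],[w*k,0],[w*k,h*k],[0,h*k]]))
    return cv2.warpPerspective(img,H,(int(w*k),int(h*k)),flags=cv2.INTER_CUBIC)
def avg(n,N=16):
    cs=[optics.capture(n) for _ in range(N)]
    return cs[-1],np.mean([c["image"].astype(np.float32) for c in cs],0)
E
python3 - <<'E'
from h import *
from scipy.optimize import least_squares
C={n:avg(n) for n in("top","scene")}
np.savez("avg0.npz",**{n:C[n][1] for n in C})
t,s=C["top"][0],C["scene"][0]
tp=np.array([[52,183],[556,65],[661,425],[145,552]])/4+[290,130]
sp=np.array([[602,242],[56,292],[80,78],[540,43]])/4+[190,150]
L=np.array([[100,140,100],[100,-140,100],[-100,-140,100],[-100,140,100]])
def f(p,a=1,b=1): 
    W=box2w(p,L); return np.r_[a*(proj(t,W)-tp).ravel(),b*(proj(s,W)-sp).ravel()]
for a,b in((1,0),(0,1),(1,1)):
    r=least_squares(f,[500,0,.2],args=(a,b)); print(a,b,r.x.round(3),r.fun.round(1))
b=r.x; np.save("box.npy",b)
print("wheels",box2w(b,[[-40,30,111],[-40,0,111],[-40,-30,111]]).round(1))
for n in C:
    c,im=C[n]; print(proj(c,box2w(b,[[-40,30,111],[-40,0,111],[-40,-30,111]])).round(1).tolist())
    print("latch",[(np.round(d["extent"]).tolist(),round(d["p"],2)) for d in optics.look_for(c,"latch_tab")][:1])
ims=[np.clip(rect(C[n][0],C[n][1],b,(-40,0,111),100,50,8)*1.3,0,255) for n in C]
save(np.vstack(ims),"digits0.png")
E
```

```text
1 0 [ 5.87499e+02 -1.00884e+02  2.61000e-01] [-0.2 -0.2  0.3 -0.5  0.8 -0.  -0.9  0.6 -0.  -0.  -0.  -0.  -0.  -0.
 -0.  -0. ]
0 1 [ 5.95543e+02 -9.74220e+01  2.59000e-01] [-0.  -0.  -0.  -0.  -0.  -0.  -0.  -0.   1.2 -0.9 -1.3 -0.7 -0.7  0.7
  0.9  0.4]
1 1 [ 5.89309e+02 -9.97910e+01  2.61000e-01] [-0.7 -1.1 -0.1 -1.3  0.3 -0.9 -1.5 -0.3  0.4 -2.9 -1.3 -2.6 -1.  -0.6
  0.1 -1. ]
wheels [[ 542.9  -81.1  111. ]
 [ 550.7 -110.1  111. ]
 [ 558.4 -139.1  111. ]]
[[370.0, 226.2], [384.1, 222.7], [398.1, 219.3]]Traceback (most recent call last):
  File "<stdin>", line 17, in <module>
ValueError: only the last four pictures can be asked about
```

Run:
```python
from h import *
from scipy.optimize import least_squares
Z=np.load("avg0.npz"); C={n:optics.capture(n) for n in("top","scene")}; t,s=C["top"],C["scene"]
for n in C: print("latch",[(np.round(d["extent"]).tolist(),round(d["p"],2)) for d in optics.look_for(C[n],"latch_tab")][:1])
o4=np.array([290,130])-.375; o5=np.array([190,150])-.375
tp=np.array([[52,183],[556,65],[661,425],[145,552],[205,352],[402,309],[428,425],[233,472]])/4+o4
sp=np.array([[602,242],[56,292],[80,78],[540,43],[466,133],[287,142],[282,80],[462,68]])/4+o5
def L(d): return np.array([[100,140,100],[100,-140,100],[-100,-140,100],[-100,140,100]]+[[-40+i*32,d+j*52.5,104] for i,j in((1,1),(1,-1),(-1,-1),(-1,1))])
def f(p,a=1,b=1): 
    W=box2w(p[:3],L(p[3])); return np.r_[a*(proj(t,W)-tp).ravel(),b*(proj(s,W)-sp).ravel()]
for a,b in((1,0),(0,1),(1,.5)):
    r=least_squares(f,[500,0,.2,30],args=(a,b)); print(a,b,r.x.round(3),r.fun.round(1))
    if b==0: p=r.x
np.save("box.npy",p)
b=p[:3]; d=p[3]
W=box2w(b,[[-40,d+30,111],[-40,d,111],[-40,d-30,111]]);print(W.round(1))
for n in C: print(proj(C[n],W).round(1).tolist())
# red tab in top/scene
for n in C:
    hsv=cv2.cvtColor(Z[n].astype(np.uint8),cv2.COLOR_RGB2HSV); m=((hsv[...,0]<8)|(hsv[...,0]>172))&(hsv[...,1]>150)&(hsv[...,2]>60)
    k,l,st,ce=cv2.connectedComponentsWithStats(m.astype(np.uint8)); 
    print(n,[(st[i].tolist(),ce[i].round(1).tolist()) for i in range(1,k) if st[i,4]>15])
ims=[np.clip(rect(C[n],Z[n],b,(-40,d,111),96,36,8)*1.4,0,255) for n in C]
save(np.vstack(ims),"digits0.png")
```

```text
latch [([448.0, 128.0, 62.0, 48.0], 0.68)]
latch []
1 0 [ 5.88455e+02 -1.00053e+02  2.59000e-01  3.13460e+01] [-0.2 -0.4  0.5 -0.5  0.7  0.  -1.1  0.4 -0.3  0.3 -0.8 -0.7  0.8  0.2
  0.3  0.5  0.  -0.  -0.  -0.  -0.  -0.   0.  -0.   0.  -0.  -0.  -0.
 -0.  -0.  -0.  -0. ]
0 1 [ 5.9405e+02 -9.8586e+01  2.5500e-01  3.1699e+01] [-0.  -0.  -0.  -0.  -0.  -0.  -0.  -0.  -0.  -0.  -0.  -0.  -0.  -0.
 -0.  -0.   1.  -0.9 -1.4 -0.9 -0.5  0.6  1.   0.5  1.6 -1.3 -0.6  0.3
 -0.2  0.9 -0.8  0.5]
1 0.5 [ 5.88807e+02 -9.99720e+01  2.59000e-01  3.14580e+01] [-0.2 -0.6  0.4 -0.6  0.7 -0.1 -1.2  0.2 -0.4  0.1 -0.9 -0.8  0.7  0.1
  0.2  0.3  0.3 -1.3 -0.5 -1.2 -0.3 -0.2  0.3 -0.3  0.6 -1.3 -0.4 -0.5
 -0.3 -0.1 -0.6 -0.4]
[[ 534.1  -51.   111. ]
 [ 541.8  -80.   111. ]
 [ 549.4 -109.   111. ]]
[[355.3, 230.1], [369.4, 226.7], [383.5, 223.3]]
[[295.7, 171.0], [282.7, 172.0], [269.7, 173.1]]
top [([415, 209, 9, 12, 70], [418.7, 214.5])]
scene [([460, 0, 24, 45, 658], [471.3, 21.8]), ([235, 14, 13, 7, 47], [241.0, 16.2]), ([252, 14, 13, 7, 48], [257.8, 16.5]), ([234, 171, 6, 10, 49], [236.8, 176.1])][ WARN:0@2.514] global loadsave.cpp:1063 imwrite_ Unsupported depth image for selected encoder is fallbacked to CV_8U.
```

View pics/digits0.png

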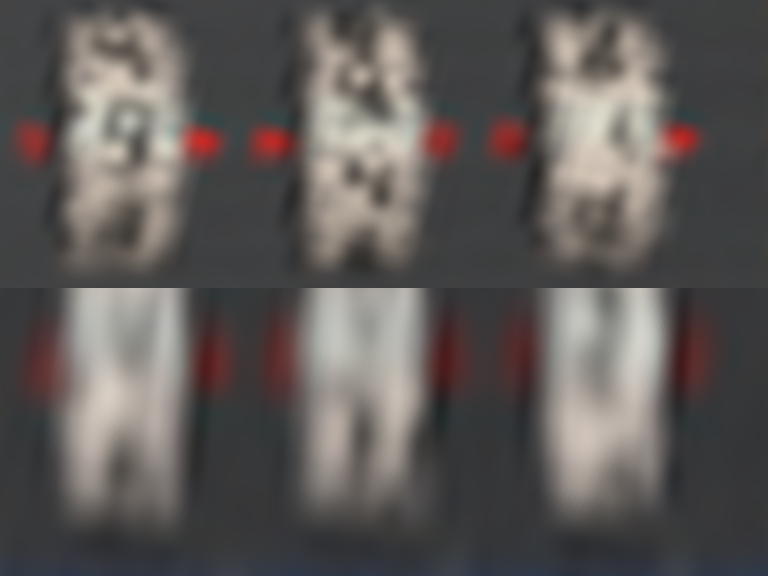

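```bash
cat > dig.py <<'E'
from h import *
PH=np.radians(np.arange(-50,51,1.0)); YY=np.linspace(-7,7,29)
def unwrap(c,im,b,d,dx=0,dz=0,z0=93):
    P=np.array([[-40+dx+18*np.sin(p),d+y,z0+dz+18*np.cos(p)] for p in PH[::-1] for y in YY[::-1]])
    uv=proj(c,box2w(b,P)).astype(np.float32).reshape(len(PH),len(YY),2)
    g=cv2.cvtColor(np.clip(im,0,255).astype(np.uint8),cv2.COLOR_RGB2GRAY).astype(np.float32)
    return cv2.remap(g,uv[...,0],uv[...,1],cv2.INTER_CUBIC)
def strip(font,hgt,wid,th):
    # full strip, rows: angle descending (rear first); 1 deg rows, .5mm cols ; returns function of v
    S=np.ones((720,29),np.float32); K=8
    for k in range(10):
        (w,h),_=cv2.getTextSize(str(k),font,2,th); g=np.zeros((h+2*th,w+2*th),np.uint8)
        cv2.putText(g,str(k),(th,h+th),font,2,255,th,cv2.LINE_AA)
        xs=np.where(g.any(0))[0]; ys=np.where(g.any(1))[0]; g=g[ys[0]:ys[-1]+1]
        if k!=1: g=g[:,xs[0]:xs[-1]+1]
        H=int(round(hgt/18*57.3)); Wd=int(round(wid*2)); g=cv2.resize(g,(Wd,H),interpolation=cv2.INTER_AREA)/255.
        for base in(0,360):
            r0=int(base+ (360-36*k)%360 -H/2); c0=(29-Wd)//2
            for i in range(H): S[(r0+i)%720,c0:c0+Wd]-=g[i]
    return S
def view(S,vdeg):
    # row for angle phi: digit coordinate = v+phi ; S row r = -(coord)
    r=(np.round(-(vdeg+np.degrees(PH[::-1]))).astype(int))%360
    return S[r]
def score(U,S,blur=(2,5)):
    Wt=np.cos(PH[::-1])[:,None]**1*np.ones_like(U)
    u=U[:,5:24]; Wt=Wt[:,5:24]
    u=u-cv2.GaussianBlur(u,(0,0),25,sigmaX=25,sigmaY=14)
    out=[]
    B=cv2.GaussianBlur(np.vstack([S,S,S]),(0,0),sigmaX=blur[0],sigmaY=blur[1])[720:1440]
    for v in range(360):
        t=view(B,v)[:,5:24]; t=t-cv2.GaussianBlur(t,(0,0),25,sigmaX=25,sigmaY=14)
        out.append((Wt*u*t).sum()/np.sqrt((Wt*u*u).sum()*(Wt*t*t).sum()))
    return np.array(out)
E
python3 - <<'E'
from dig import *
Z=np.load("avg0.npz"); c=optics.capture("top"); p=np.load("box.npy"); b=p[:3]
U=[unwrap(c,Z["top"],b,34+o) for o in(30,0,-30)]
save(np.clip(np.dstack([cv2.resize(np.hstack([cv2.copyMakeBorder(u,0,0,0,8,cv2.BORDER_CONSTANT) for u in U]),None,fx=7,fy=5.5,interpolation=cv2.INTER_CUBIC)*1.3]*3),0,255).astype(np.uint8),"unw0.png")
for f in (cv2.FONT_HERSHEY_SIMPLEX,cv2.FONT_HERSHEY_DUPLEX):
  for h,w in((7,4.5),(8,5),(9,6),(8,6.5)):
    S=strip(f,h,w,6); l=[]
    for u in U:
        s=score(u,S); o=[]
        for _ in range(4):
            i=int(s.argmax()); o.append((round(i/36,2),round(float(s[i]),2))); s[np.arange(i-15,i+16)%360]=-1
        l.append(o)
    print(f,h,w,*l,sep="\n  ")
E
```

```text
Traceback (most recent call last):
  File "dig.py", line 28, in score
    u=u-cv2.GaussianBlur(u,(0,0),25,sigmaX=25,sigmaY=14)
        ~~~~~~~~~~~~~~~~^^^^^^^^^^^^^^^^^^^^^^^^^^^^^^^^
cv2.error: OpenCV(4.12.0) :-1: error: (-5:Bad argument) in function 'GaussianBlur'
> Overload resolution failed:
>  - argument for GaussianBlur() given by name ('sigmaX') and position (3)
>  - argument for GaussianBlur() given by name ('sigmaX') and position (3)
```

View pics/unw0.png

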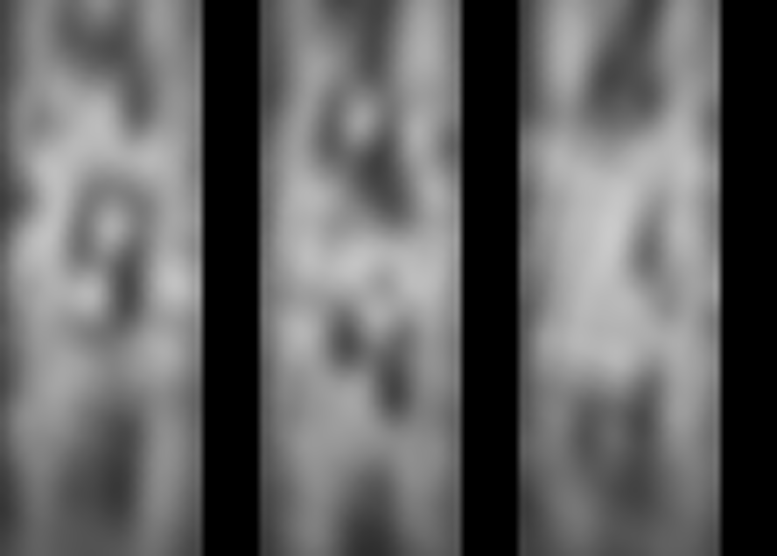

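The unwrapped strips suggest wheel 1 near 9, wheel 2 midway between two digits, and wheel 3 near 1. The cyclic template match should show whether that holds.

```bash
sed -i 's/(0,0),25,sigmaX=25,sigmaY=14/(0,0),sigmaX=25,sigmaY=14/g' dig.py
cat > m0.py <<'E'
from dig import *
def run(U,fonts=(cv2.FONT_HERSHEY_SIMPLEX,cv2.FONT_HERSHEY_DUPLEX),hw=((7,4.5),(8,5),(9,6))):
  for f in fonts:
    for h,w in hw:
      S=strip(f,h,w,6)
      print(f,h,w)
      for u in U:
        s=score(u,S); o=[]
        for _ in range(4):
            i=int(s.argmax()); o.append((round(i/36,2),round(float(s[i]),2))); s[np.arange(i-15,i+16)%360]=-1
        print("   ",o)
E
python3 - <<'E'
from m0 import *
Z=np.load("avg0.npz"); c=optics.capture("top"); p=np.load("box.npy"); b=p[:3]
run([unwrap(c,Z["top"],b,34+o) for o in(30,0,-30)])
print(sense()["time"])
E
```

```text
0 7 4.5
    [(9.94, 0.59), (8.94, 0.59), (2.89, 0.58), (4.89, 0.56)]
    [(8.44, 0.61), (4.42, 0.6), (7.5, 0.59), (3.47, 0.58)]
    [(0.92, 0.56), (6.97, 0.53), (2.97, 0.47), (8.92, 0.42)]
0 8 5
    [(9.97, 0.55), (2.92, 0.53), (8.97, 0.53), (4.92, 0.51)]
    [(8.47, 0.58), (4.42, 0.57), (7.53, 0.53), (3.5, 0.53)]
    [(0.92, 0.51), (7.0, 0.47), (3.0, 0.42), (8.92, 0.37)]
0 9 6
    [(9.03, 0.56), (2.92, 0.54), (4.94, 0.54), (0.0, 0.54)]
    [(8.47, 0.58), (4.42, 0.56), (3.5, 0.52), (7.58, 0.51)]
    [(0.89, 0.46), (7.0, 0.44), (3.03, 0.44), (8.89, 0.35)]
2 7 4.5
    [(8.92, 0.57), (9.94, 0.57), (4.89, 0.56), (2.89, 0.56)]
    [(8.44, 0.6), (4.42, 0.59), (7.5, 0.58), (3.44, 0.58)]
    [(0.92, 0.55), (6.97, 0.51), (2.94, 0.45), (3.94, 0.44)]
2 8 5
    [(9.97, 0.53), (4.89, 0.52), (8.94, 0.52), (2.89, 0.51)]
    [(8.47, 0.57), (4.39, 0.56), (3.47, 0.53), (7.53, 0.52)]
    [(0.92, 0.5), (7.0, 0.45), (2.97, 0.4), (3.94, 0.36)]
2 9 6
    [(4.92, 0.55), (9.0, 0.55), (0.0, 0.54), (3.83, 0.54)]
    [(8.47, 0.57), (4.39, 0.56), (3.47, 0.53), (5.44, 0.51)]
    [(0.89, 0.47), (7.0, 0.43), (2.97, 0.42), (8.92, 0.35)]
2.75
```

drive_tool --plan '[[[46.35, -36.25, 0], [0, 0, 0], 1], [[46.35, -36.25, 0], [0, 0, 0], 1], [[46.35, -36.25, 0], [0, 0, 0], 1], [[46.35, -36.25, 0], [0, 0, 0], 1], [[46.35, -36.25, 0], [0, 0, 0], 1], [[46.35, -36.25, 0], [0, 0, 0], 1], [[46.35, -36.25, 0], [0, 0, 0], 1], [[46.35, -36.25, 0], [0, 0, 0], 1], [[46.35, -36.25, 0], [0, 0, 0], 1], [[46.35, -36.25, 0], [0, 0, 0], 1], [[0, 0, 0], [0, 0, -10.2], 1], [[0, 0, 0], [0, 0, -10.2], 1]]' --squeeze 10

```text
time: 4.25
ee_pos: [549.2, -105.1, 302.7]
tool_rot: [[0.721, 0.693, -0.0], [0.693, -0.721, -0.0], [-0.0, 0.0, -1.0]]
ft_force: [0.7, 0.3, 0.0]
finger_gap: 0.007
grip_force: 0.0
```

drive_tool --plan '[[[0, 0, 20], [0, 0, -10.2], 1], [[0, 0, 25], [0, 0, -10.2], 1], [[0, 0, 25], [0, 0, -10.2], 1], [[0, 0, 25], [0, 0, -10.2], 1], [[0, 0, 15], [0, 0, -10.2], 1], [[0, 0, 0], [0, 0, -10.25], 1], [[0, 0, 0], [0, 0, 0], 1]]'

```text
time: 5.12
ee_pos: [548.7, -106.3, 192.5]
tool_rot: [[-0.251, 0.968, -0.0], [0.968, 0.251, 0.0], [0.0, -0.0, -1.0]]
ft_force: [0.1, -0.9, 0.0]
finger_gap: 0.006
grip_force: 0.0
```

Run:
```python
from h import *
s=sense(); p=np.load("box.npy"); R=s["tool_rot"]; print(R.round(3).tolist(),s["ee_pos"],s["ft_force"].round(2),s["time"])
for o in(64,34,4): 
    W=box2w(p[:3],[[-40,o,111]])[0]; print(o,R.T@(W-s["ee_pos"]-64*R[:,2]))
c=optics.capture("scene"); crop(c,150,100,350,250,4,"s2.png")
```

```text
[[-0.251, 0.968, -0.0], [0.968, 0.251, 0.0], [0.0, -0.0, -1.0]] [ 548.74968942 -106.33661313  192.52494376] [ 0.13 -0.91  0.03] 5.125
64 [59.88539984 -0.29157554 17.53355737]
34 [29.88578366 -0.13988304 17.52924272]
4 [-1.13832514e-01  1.18094603e-02  1.75249281e+01]
```

View pics/s2.png

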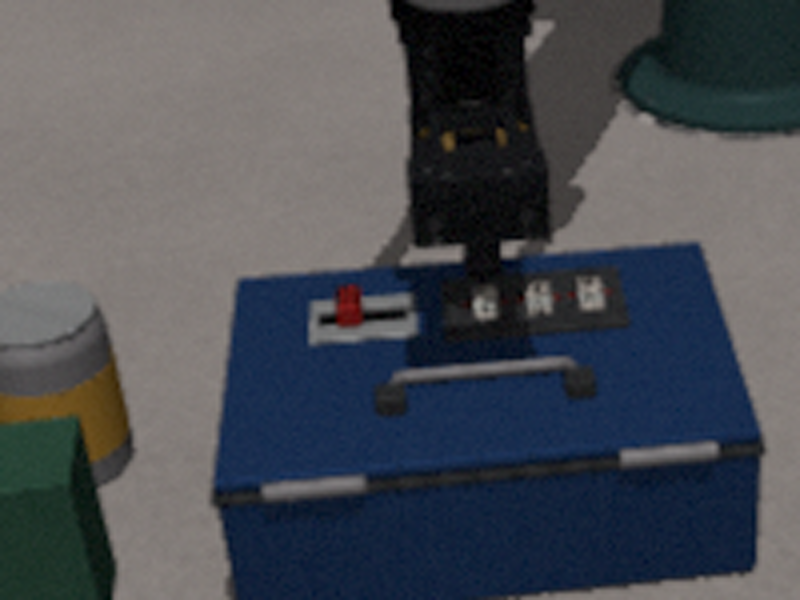

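drive_tool --plan '[[[0, 0, 8], [0, 0, 0], 1], [[0, 0, 4], [0, 0, 0], 1], [[0, 0, 2], [0, 0, 0], 1], [[0, 0, 0.5], [0, 0, 0], 1], [[0, 0, 0], [0, 0, 0], 1]]'

```text
time: 5.8
ee_pos: [548.9, -106.4, 178.3]
tool_rot: [[-0.253, 0.967, 0.0], [0.967, 0.253, -0.0], [-0.0, 0.0, -1.0]]
ft_force: [-1.0, 0.3, 0.4]
finger_gap: 0.007
grip_force: 0.0
```

drive_tool --plan '[[[0, 0, 0.7], [0, 0, 0], 1], [[0, 0, 0], [0, 0, 0], 1]]'

```text
time: 6.05
ee_pos: [549.0, -106.4, 177.8]
tool_rot: [[-0.253, 0.967, 0.001], [0.967, 0.253, -0.0], [-0.0, 0.0, -1.0]]
ft_force: [0.0, -0.0, 1.0]
finger_gap: 0.008
grip_force: 0.4
```

drive_tool --plan '[[[0, 0, 0.7], [0, 0, 0], 1], [[0, 0, 0], [0, 0, 0], 1]]'

```text
time: 6.3
ee_pos: [549.1, -106.4, 177.4]
tool_rot: [[-0.253, 0.967, 0.001], [0.967, 0.253, -0.0], [-0.0, 0.001, -1.0]]
ft_force: [-0.9, 0.6, 3.9]
finger_gap: 0.007
grip_force: 1.9
```

drive_tool --plan '[[[0, 0, 0.7], [0, 0, 0], 1], [[0, 0, 0], [0, 0, 0], 1]]'

```text
time: 6.55
ee_pos: [549.3, -106.4, 177.2]
tool_rot: [[-0.253, 0.967, 0.001], [0.967, 0.253, -0.0], [-0.0, 0.001, -1.0]]
ft_force: [-0.6, 0.1, 6.5]
finger_gap: 0.005
grip_force: 3.4
```

drive_tool --plan '[[[0, 0, 0.6], [0, 0, 0], 1], [[0, -2, 0], [0, 0, 0], 1], [[0, -2, 0], [0, 0, 0], 1], [[0, -2, 0], [0, 0, 0], 1], [[0, -2, 0], [0, 0, 0], 1], [[0, -2, 0], [0, 0, 0], 1], [[0, -1.5, 0], [0, 0, 0], 1], [[0, 0, 0], [0, 0, 0], 1]]'

```text
time: 7.55
ee_pos: [537.7, -109.8, 176.6]
tool_rot: [[-0.253, 0.967, 0.0], [0.967, 0.253, -0.001], [-0.001, 0.0, -1.0]]
ft_force: [-2.2, 0.1, 8.4]
finger_gap: 0.003
grip_force: 4.5
```

drive_tool --plan '[[[0, 0, -3], [0, 0, 0], 1], [[0, 0, -8], [0, 0, 0], 1], [[30, 11, 0], [0, 0, 0], 1], [[0, 0, 6.7], [0, 0, 0], 1], [[0, 0, 0], [0, 0, 0], 1]]'

```text
time: 8.18
ee_pos: [539.9, -77.5, 178.8]
tool_rot: [[-0.254, 0.967, -0.002], [0.967, 0.254, -0.0], [0.001, -0.002, -1.0]]
ft_force: [0.1, 0.2, 0.2]
finger_gap: 0.012
grip_force: 0.0
```

drive_tool --plan '[[[0, 0, 2.5], [0, 0, 0], 1], [[0, 0, 1], [0, 0, 0], 1], [[0, 0, 0], [0, 0, 0], 1]]'

```text
time: 8.55
ee_pos: [541.5, -77.7, 177.4]
tool_rot: [[-0.252, 0.968, 0.002], [0.968, 0.252, 0.0], [-0.0, 0.002, -1.0]]
ft_force: [0.2, 1.1, 5.0]
finger_gap: 0.001
grip_force: 2.3
```

drive_tool --plan '[[[0, 0, 0.7], [0, 0, 0], 1], [[0, -2, 0], [0, 0, 0], 1], [[0, -2, 0], [0, 0, 0], 1], [[0, -2.5, 0], [0, 0, 0], 1], [[0, 0, 0], [0, 0, 0], 1]]'

```text
time: 9.18
ee_pos: [535.2, -79.4, 177.2]
tool_rot: [[-0.253, 0.968, 0.002], [0.968, 0.253, 0.0], [-0.0, 0.002, -1.0]]
ft_force: [-1.9, 2.2, 7.7]
finger_gap: 0.005
grip_force: 4.1
```

drive_tool --plan '[[[0, 0, -3], [0, 0, 0], 1], [[0, 0, -8], [0, 0, 0], 1], [[30, 17.5, 0], [0, 0, 0], 1], [[0, 0, 6.7], [0, 0, 0], 1], [[0, 0, 3.5], [0, 0, 0], 1], [[0, 0, 0], [0, 0, 0], 1]]'

```text
time: 9.93
ee_pos: [543.9, -45.7, 177.0]
tool_rot: [[-0.253, 0.968, 0.0], [0.968, 0.253, 0.001], [0.001, 0.001, -1.0]]
ft_force: [-0.9, 3.5, 5.5]
finger_gap: 0.001
grip_force: 2.7
```

drive_tool --plan '[[[0, 0, 0.8], [0, 0, 0], 1], [[0, -2, 0], [0, 0, 0], 1], [[0, -2.5, 0], [0, 0, 0], 1], [[0, -2.5, 0], [0, 0, 0], 1], [[0, -2.5, 0], [0, 0, 0], 1], [[0, -2.5, 0], [0, 0, 0], 1], [[0, -2.5, 0], [0, 0, 0], 1], [[0, -2.5, 0], [0, 0, 0], 1], [[0, -2.5, 0], [0, 0, 0], 1], [[0, -2.2, 0], [0, 0, 0], 1], [[0, -1, 0], [0, 0, 0], 1], [[0, 0, 0], [0, 0, 0], 1]]'

```text
time: 11.42
ee_pos: [521.1, -52.7, 176.3]
tool_rot: [[-0.253, 0.967, -0.001], [0.967, 0.253, -0.002], [-0.001, -0.002, -1.0]]
ft_force: [-3.6, -1.0, 9.0]
finger_gap: 0.007
grip_force: 4.5
```

drive_tool --plan '[[[0, 0, -3], [0, 0, 0], 1], [[0, 0, -17], [0, 0, 0], 1], [[0, -60, -10], [0, 0, 0], 1], [[0, -60, 0], [0, 0, 0], 1], [[0, -20, 0], [0, 0, 0], 1]]'

```text
time: 12.05
ee_pos: [383.1, -87.0, 205.4]
tool_rot: [[-0.252, 0.968, -0.002], [0.968, 0.252, 0.0], [0.001, -0.002, -1.0]]
ft_force: [0.7, 0.6, -0.1]
finger_gap: 0.006
grip_force: 0.0
```

```bash
cat > look.py <<'E'
from m0 import *
import sys
def look(tag,N=6):
    c,im=avg("top",N); np.save(f"im_{tag}.npy",im); p=np.load("box.npy"); b=p[:3]
    U=[unwrap(c,im,b,34+o) for o in(30,0,-30)]
    save(np.clip(np.dstack([cv2.resize(np.hstack([cv2.copyMakeBorder(u,0,0,0,8,cv2.BORDER_CONSTANT) for u in U]),None,fx=7,fy=5.5,interpolation=cv2.INTER_CUBIC)*1.3]*3),0,255).astype(np.uint8),f"unw_{tag}.png")
    run(U,fonts=(0,),hw=((8,5),)); s=sense(); print(s["time"],s["ee_pos"])
look(sys.argv[1])
E
python3 look.py a
```

```text
0 8 5
    [(8.03, 0.62), (4.97, 0.62), (9.03, 0.6), (3.03, 0.58)]
    [(8.03, 0.71), (9.0, 0.69), (4.0, 0.66), (3.06, 0.66)]
    [(1.97, 0.59), (8.03, 0.55), (4.03, 0.53), (9.06, 0.48)]
12.35 [387.58884223 -86.90676029 206.26349407]
```

View pics/unw_a.png

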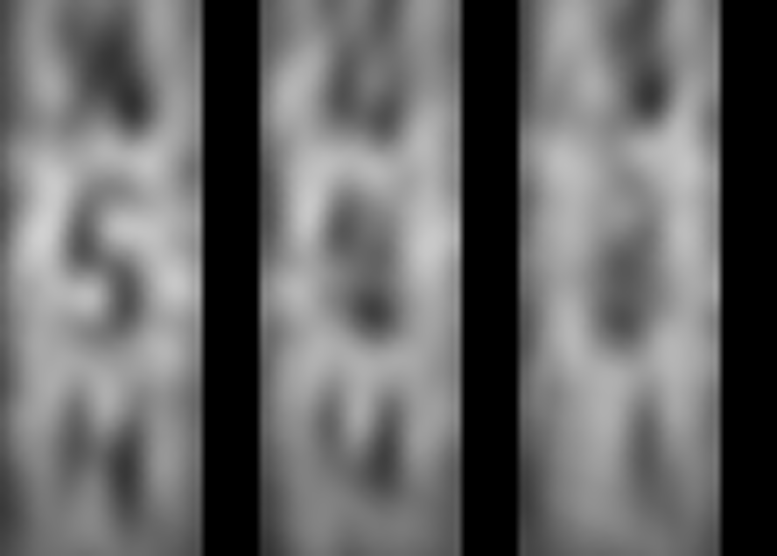

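Wheel 1 now reads 5 with a 4 in front of it, so it started at 3. Wheel 3 reads 2, as wanted. Wheel 2 is either 5 or 9. I'll turn wheel 1 by −1 and wheel 2 by +2.

drive_tool --plan '[[[0, 60, 0], [0, 0, 0], 1], [[0, 60, 0], [0, 0, 0], 1], [[0, 26.2, 15], [0, 0, 0], 1], [[0, 0, 11], [0, 0, 0], 1], [[0, 0, 3], [0, 0, 0], 1], [[0, 0, 0], [0, 0, 0], 1]]'

```text
time: 13.1
ee_pos: [528.6, -49.6, 177.5]
tool_rot: [[-0.253, 0.967, 0.002], [0.967, 0.253, 0.001], [-0.0, 0.003, -1.0]]
ft_force: [2.7, 2.0, 2.6]
finger_gap: 0.004
grip_force: 1.4
```

drive_tool --plan '[[[0, 0, 0.8], [0, 0, 0], 1], [[0, 2, 0], [0, 0, 0], 1], [[0, 2, 0], [0, 0, 0], 1], [[0, 2, 0], [0, 0, 0], 1], [[0, 2, 0], [0, 0, 0], 1], [[0, 2, 0], [0, 0, 0], 1], [[0, 1.5, 0], [0, 0, 0], 1], [[0, 0, 0], [0, 0, 0], 1]]'

```text
time: 14.1
ee_pos: [539.1, -46.8, 177.2]
tool_rot: [[-0.253, 0.968, 0.002], [0.968, 0.253, 0.0], [0.0, 0.002, -1.0]]
ft_force: [1.0, 1.3, 7.4]
finger_gap: 0.004
grip_force: 3.7
```

drive_tool --plan '[[[0, 0, -3], [0, 0, 0], 1], [[0, 0, -8], [0, 0, 0], 1], [[-30, 5.5, 0], [0, 0, 0], 1], [[0, 0, 6.7], [0, 0, 0], 1], [[0, 0, 3.5], [0, 0, 0], 1], [[0, 0, 0], [0, 0, 0], 1]]'

```text
time: 14.85
ee_pos: [552.0, -74.4, 177.1]
tool_rot: [[-0.254, 0.967, 0.001], [0.967, 0.254, -0.001], [-0.001, 0.001, -1.0]]
ft_force: [-0.1, -2.2, 4.4]
finger_gap: 0.004
grip_force: 2.0
```

drive_tool --plan '[[[0, 0, 0.8], [0, 0, 0], 1], [[0, -2, 0], [0, 0, 0], 1], [[0, -2.5, 0], [0, 0, 0], 1], [[0, -2.5, 0], [0, 0, 0], 1], [[0, -2.5, 0], [0, 0, 0], 1], [[0, -2.5, 0], [0, 0, 0], 1], [[0, -2.5, 0], [0, 0, 0], 1], [[0, -2.5, 0], [0, 0, 0], 1], [[0, -2.5, 0], [0, 0, 0], 1], [[0, -2.2, 0], [0, 0, 0], 1], [[0, -1, 0], [0, 0, 0], 1], [[0, 0, 0], [0, 0, 0], 1]]'

```text
time: 16.35
ee_pos: [529.8, -80.3, 176.8]
tool_rot: [[-0.254, 0.967, 0.001], [0.967, 0.254, -0.001], [-0.001, 0.0, -1.0]]
ft_force: [-1.2, -1.8, 7.9]
finger_gap: 0.007
grip_force: 3.9
```

drive_tool --plan '[[[0, 0, -3], [0, 0, 0], 1], [[0, 0, -17], [0, 0, 0], 1], [[0, -60, -10], [0, 0, 0], 1], [[0, -60, 0], [0, 0, 0], 1], [[0, -20, 0], [0, 0, 0], 1]]'

```text
time: 16.98
ee_pos: [391.6, -115.5, 205.6]
tool_rot: [[-0.252, 0.968, -0.001], [0.968, 0.252, 0.001], [0.001, -0.001, -1.0]]
ft_force: [0.4, -0.1, 0.4]
finger_gap: 0.006
grip_force: 0.0
```

```bash
python3 look.py b
```

```text
0 8 5
    [(3.94, 0.61), (8.0, 0.56), (8.97, 0.55), (4.97, 0.53)]
    [(0.89, 0.51), (6.97, 0.49), (2.97, 0.45), (8.89, 0.43)]
    [(1.97, 0.59), (8.06, 0.55), (4.03, 0.53), (9.06, 0.48)]
17.275 [ 396.03048887 -115.75773671  206.45349814]
```

View pics/unw_b.png

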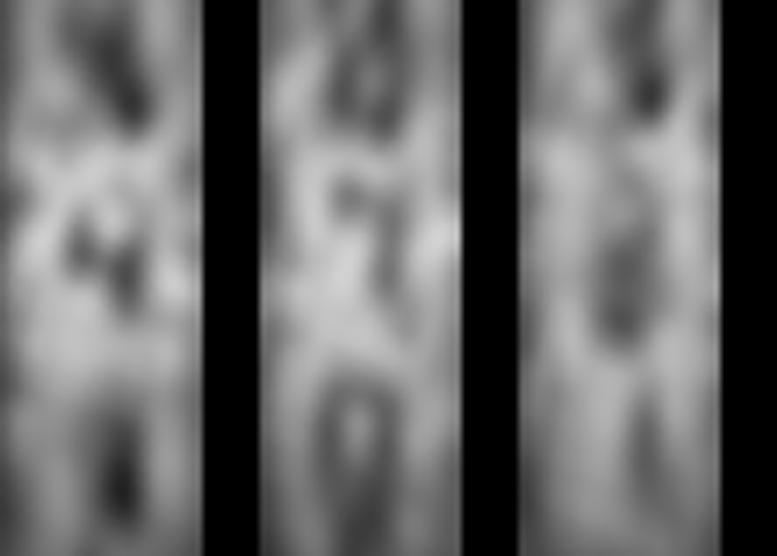

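Wheel 1 reads 4 and wheel 3 reads 2. Wheel 2 reads either 7 or 1, so I'll score both hypotheses over all of its pictures, using wheels 1 and 3 to calibrate the font.

Run:
```python
from dig import *
c=optics.capture("top"); b=np.load("box.npy")[:3]
I=[np.load("avg0.npz")["top"],np.load("im_a.npy"),np.load("im_b.npy")]
U=[[unwrap(c,im,b,34+o) for o in(30,0,-30)] for im in I]
known=[(0,0,3),(1,0,5),(2,0,4),(0,2,1),(1,2,2)]
res=[]
for f in (0,1,2,3,4):
  for h in (6,7,8,9):
    for w in(3.5,4.5,5.5):
      for th in(4,8):
        S=strip(f,h,w,th); sc={(i,k):score(U[i][k],S,(1.6,4)) for i in range(3) for k in range(3)}
        g=lambda i,k,v: max(sc[i,k][int(round(v*36+e))%360] for e in range(-5,6))
        kn=np.mean([g(*q) for q in known]); 
        # margin: same shift applied to the known set
        mg=[np.mean([g(0,0,3+j),g(1,0,5+j),g(2,0,4+j)]) for j in range(10)]
        hy=[np.mean([g(0,1,j-.55+10),g(1,1,j),g(2,1,j+2)]) for j in range(10)]
        m3=[np.mean([g(0,2,1+j),g(1,2,2+j)]) for j in range(10)]
        res.append((kn,f,h,w,th,mg,m3,hy))
res.sort(key=lambda r:-r[0])
for r in res[:5]: print(round(r[0],3),r[1:5],"w1 shift",np.round(r[5],2),"w3 shift",np.round(r[6],2),"w2 at state a",np.round(r[7],2),sep="\n ")
def cc(a,b): a=a[:,5:24];b=b[:,5:24]; return round(np.corrcoef(a.ravel(),b.ravel())[0,1],2)
print("w2 now vs '1' (w3 start)",cc(U[2][1],U[0][2]),"w2 a vs 5",cc(U[1][1],U[1][0]))
print("consistency 4-vs-front etc; w1 5 vs w1 4",cc(U[1][0],U[2][0]))
```

```text
0.641
 (0, 6, 5.5, 4)
 w1 shift
 [0.66 0.61 0.61 0.61 0.62 0.62 0.61 0.59 0.55 0.59]
 w3 shift
 [0.61 0.47 0.57 0.43 0.47 0.4  0.59 0.48 0.45 0.41]
 w2 at state a
 [0.54 0.55 0.55 0.54 0.57 0.61 0.57 0.57 0.59 0.65]
0.638
 (0, 6, 5.5, 8)
 w1 shift
 [0.66 0.62 0.61 0.61 0.62 0.6  0.6  0.6  0.56 0.59]
 w3 shift
 [0.6  0.46 0.54 0.47 0.48 0.41 0.58 0.49 0.44 0.37]
 w2 at state a
 [0.54 0.53 0.56 0.54 0.56 0.61 0.56 0.56 0.58 0.63]
0.637
 (1, 7, 5.5, 4)
 w1 shift
 [0.66 0.59 0.58 0.6  0.62 0.59 0.6  0.6  0.56 0.6 ]
 w3 shift
 [0.6  0.48 0.52 0.47 0.46 0.39 0.57 0.49 0.45 0.37]
 w2 at state a
 [0.55 0.53 0.57 0.54 0.55 0.6  0.54 0.55 0.57 0.62]
0.637
 (0, 7, 5.5, 8)
 w1 shift
 [0.66 0.61 0.6  0.61 0.61 0.59 0.59 0.59 0.53 0.57]
 w3 shift
 [0.6  0.45 0.55 0.47 0.48 0.4  0.58 0.49 0.44 0.37]
 w2 at state a
 [0.54 0.54 0.57 0.54 0.56 0.62 0.57 0.56 0.59 0.64]
0.636
 (1, 8, 5.5, 4)
 w1 shift
 [0.66 0.58 0.57 0.59 0.6  0.59 0.58 0.58 0.53 0.59]
 w3 shift
 [0.61 0.47 0.53 0.47 0.45 0.38 0.57 0.48 0.46 0.36]
 w2 at state a
 [0.55 0.53 0.56 0.54 0.55 0.61 0.54 0.56 0.57 0.63]
w2 now vs '1' (w3 start) 0.89 w2 a vs 5 0.82
consistency 4-vs-front etc; w1 5 vs w1 4 0.86
```

```bash
cat > fm.py <<'E'
from dig import *
from scipy.ndimage import map_coordinates
b=np.load("box.npy")[:3]; SS=5
def geom(c,d,dx,dz):
    R=18; E=c["extrinsics"]; t=b[2]; Rb=np.array([[np.cos(t),np.sin(t),0],[-np.sin(t),np.cos(t),0],[0,0,1]])
    P=np.array([[-40+dx+R*np.sin(p),d+y,93+dz+R*np.cos(p)] for p in np.radians([-45,0,45]) for y in(-5,5)])
    uv=proj(c,box2w(b,P)); u0,v0=np.floor(uv.min(0)).astype(int)-1; u1,v1=np.ceil(uv.max(0)).astype(int)+1
    us=u0-.5+(np.arange((u1-u0+1)*SS)+.5)/SS; vs=v0-.5+(np.arange((v1-v0+1)*SS)+.5)/SS
    uu,vv=np.meshgrid(us,vs); D=np.stack([(uu-c["cx"])/c["fx"],(vv-c["cy"])/c["fy"],np.ones_like(uu)],-1)@E[:3,:3].T@Rb.T
    o=Rb@(E[:3,3]-[b[0],b[1],0])-[-40+dx,d,93+dz]
    A=D[...,0]**2+D[...,2]**2; B=o[0]*D[...,0]+o[2]*D[...,2]; Cc=o[0]**2+o[2]**2-R*R
    q=B*B-A*Cc; s=(-B-np.sqrt(np.maximum(q,0)))/A
    X=o+D*s[...,None]; ph=np.degrees(np.arctan2(X[...,0],X[...,2])); y=X[...,1]
    bl=lambda a:a.reshape(a.shape[0]//SS,SS,-1,SS).mean((1,3))
    ok=bl(((q>0)&(abs(ph)<48)&(abs(y)<5.8)).astype(float))>.99
    return (u0,v0,u1,v1),ph,y,ok,bl(np.where(q>0,ph,0)),bl(y),bl
def fit(g,gray,S,v,sig):
    (u0,v0,u1,v1),ph,y,ok,pm,ym,bl=g
    r=(-(v*36+ph))%360; col=(7-y)*2
    T=map_coordinates(S,[r,np.clip(col,0,28)],order=1,mode="grid-wrap")
    T=bl(T); 
    if sig: T=cv2.GaussianBlur(T,(0,0),sig)
    I=gray[v0:v1+1,u0:u1+1][ok]; t=T[ok]; p=pm[ok]/45; yy=ym[ok]/6
    A=np.c_[t,np.ones_like(t),p,p*p,p**3,yy,yy*yy]; B=A[:,1:]
    x=np.linalg.lstsq(A,I,rcond=None)[0]; r1=((I-A@x)**2).sum(); r0=((I-B@np.linalg.lstsq(B,I,rcond=None)[0])**2).sum()
    return (1-r1/r0)*np.sign(x[0])
E
cat > fm_run.py <<'E'
from fm import *
c=optics.capture("top")
G=[im.astype(np.float32).mean(2) for im in (np.load("avg0.npz")["top"],np.load("im_a.npy"),np.load("im_b.npy"))]
best=[]
geo={(dx,dy,o):geom(c,34+dy+o,dx,2.5) for dx in(-1.5,-.5,.5,1.5) for dy in(-1.5,-.5,.5,1.5) for o in(30,0,-30)}
V={30:[3,5,4],0:[-.55,0,2],-30:[1,2,2]}
for f in(0,2,1):
  for h in(7,8.5,10):
    for w in(4.5,6):
      for th in(4,9):
        S=strip(f,h,w,th)[:360]
        for dx in(-1.5,-.5,.5,1.5):
          for dy in(-1.5,-.5,.5,1.5):
            s=np.mean([fit(geo[dx,dy,30],G[i],S,V[30][i],.5) for i in range(3)])
            best.append((s,f,h,w,th,dx,dy))
best.sort(reverse=True)
for r in best[:4]:
    s,f,h,w,th,dx,dy=r; S=strip(f,h,w,th)[:360]; print(np.round(r,2))
    for o in(30,0,-30):
        n=3 if o>=0 else 2
        print("  ",[round(np.mean([max(fit(geo[dx,dy,o],G[i],S,V[o][i]+j+e,.5) for e in(-.06,0,.06)) for i in range(n)]),2) for j in range(10)])
E
time python3 fm_run.py
```

```text
[ 0.32  1.    8.5   4.5   9.    0.5  -1.5 ]
   [np.float64(0.35), np.float64(0.28), np.float64(0.3), np.float64(0.29), np.float64(0.3), np.float64(0.28), np.float64(0.27), np.float64(0.26), np.float64(0.18), np.float64(0.29)]
   [np.float64(0.28), np.float64(0.21), np.float64(0.22), np.float64(0.24), np.float64(0.26), np.float64(0.33), np.float64(0.29), np.float64(0.23), np.float64(0.24), np.float64(0.24)]
   [np.float64(0.29), np.float64(0.3), np.float64(0.33), np.float64(0.38), np.float64(0.33), np.float64(0.33), np.float64(0.32), np.float64(0.31), np.float64(0.3), np.float64(0.29)]
[ 0.32  1.    7.    4.5   9.   -0.5  -1.5 ]
   [np.float64(0.34), np.float64(0.31), np.float64(0.34), np.float64(0.34), np.float64(0.32), np.float64(0.32), np.float64(0.3), np.float64(0.29), np.float64(0.25), np.float64(0.31)]
   [np.float64(0.28), np.float64(0.22), np.float64(0.24), np.float64(0.26), np.float64(0.26), np.float64(0.31), np.float64(0.28), np.float64(0.25), np.float64(0.25), np.float64(0.26)]
   [np.float64(0.26), np.float64(0.27), np.float64(0.29), np.float64(0.33), np.float64(0.29), np.
[... 611 characters left out ...]
float64(0.27), np.float64(0.27), np.float64(0.29), np.float64(0.24)]
[ 0.32  2.    8.5   4.5   9.    0.5  -1.5 ]
   [np.float64(0.32), np.float64(0.22), np.float64(0.22), np.float64(0.23), np.float64(0.25), np.float64(0.24), np.float64(0.2), np.float64(0.22), np.float64(0.15), np.float64(0.27)]
   [np.float64(0.26), np.float64(0.18), np.float64(0.26), np.float64(0.2), np.float64(0.25), np.float64(0.31), np.float64(0.29), np.float64(0.2), np.float64(0.21), np.float64(0.24)]
   [np.float64(0.3), np.float64(0.24), np.float64(0.32), np.float64(0.38), np.float64(0.3), np.float64(0.27), np.float64(0.29), np.float64(0.28), np.float64(0.27), np.float64(0.19)]
real	0m1.607s
user	0m1.706s
sys	0m0.059s
```

```bash
cat > fm_run2.py <<'E'
from fm import *
import itertools
c=optics.capture("top")
G=[im.astype(np.float32).mean(2) for im in (np.load("avg0.npz")["top"],np.load("im_a.npy"),np.load("im_b.npy"))]
DX=np.arange(-3,3.1,1); DY=np.arange(-4,2.1,1)
geo={(dx,dy,o):geom(c,34+dy+o,dx,2.5) for dx in DX for dy in DY for o in(30,0,-30)}
V={30:[3,5,4],0:[-.55,0,2],-30:[1,2,2]}
out={o:np.zeros((10,)) for o in V}; arg={o:[None]*10 for o in V}
for f,h,w,th,sig in itertools.product((0,1,2),(6.5,8,9.5),(4,5,6),(4,9),(0,.6)):
    S=strip(f,h,w,th)[:360]
    for dx in DX:
      for dy in DY:
        for o in V:
          n=3 if o>=0 else 2
          for j in range(10):
            s=np.mean([fit(geo[dx,dy,o],G[i],S,V[o][i]+j,sig) for i in range(n)])
            if s>out[o][j]: out[o][j]=s; arg[o][j]=(f,h,w,th,sig,dx,dy)
for o in V: print(o,out[o].round(2)); [print("   ",j,arg[o][j]) for j in np.argsort(-out[o])[:3]]
E
time timeout 400 python3 fm_run2.py
```

```text
30 [0.4  0.35 0.36 0.39 0.36 0.35 0.35 0.31 0.32 0.37]
    0 (1, 9.5, 4, 9, 0, np.float64(0.0), np.float64(-2.0))
    3 (1, 6.5, 4, 9, 0, np.float64(-1.0), np.float64(-2.0))
    9 (1, 6.5, 4, 9, 0, np.float64(-1.0), np.float64(-2.0))
0 [0.36 0.28 0.33 0.33 0.33 0.41 0.38 0.3  0.3  0.35]
    5 (1, 9.5, 4, 9, 0.6, np.float64(0.0), np.float64(-2.0))
    6 (1, 9.5, 4, 9, 0, np.float64(0.0), np.float64(-2.0))
    0 (1, 9.5, 4, 9, 0, np.float64(0.0), np.float64(-2.0))
-30 [0.41 0.29 0.41 0.38 0.33 0.32 0.4  0.31 0.28 0.31]
    2 (0, 6.5, 4, 4, 0.6, np.float64(0.0), np.float64(-1.0))
    0 (0, 6.5, 4, 4, 0.6, np.float64(0.0), np.float64(-1.0))
    6 (1, 9.5, 5, 4, 0.6, np.float64(0.0), np.float64(-1.0))
real	1m51.568s
user	1m51.455s
sys	0m0.081s
```

Run:
```python
from h import *
t,s=optics.capture("top"),optics.capture("scene"); b=np.load("box.npy")[:3]
inv=lambda P: np.array([[np.cos(b[2]),np.sin(b[2])],[-np.sin(b[2]),np.cos(b[2])]])@(P[:2]-b[:2])
for z in(108,112,117): print(z,inv(ray(t,418.7,214.5,z)),inv(ray(s,236.8,176.1,z)))
q=sense(); print(inv(q["ee_pos"]),q["ee_pos"])
hsv=cv2.cvtColor(t["image"],cv2.COLOR_RGB2HSV); m=((hsv[...,0]<8)|(hsv[...,0]>172))&(hsv[...,1]>120)&(hsv[...,2]>50)
P=np.argwhere(m[200:230,408:430])+[200,408]; print([np.round(f(np.array([inv(ray(t,u,v,115)) for v,u in P]),0) if 0 else f([inv(ray(t,u,v,115)) for v,u in P],0).round(1) for f in (np.min,np.mean,np.max)],len(P))
```

```text
File "<stdin>", line 7
    P=np.argwhere(m[200:230,408:430])+[200,408]; print([np.round(f(np.array([inv(ray(t,u,v,115)) for v,u in P]),0) if 0 else f([inv(ray(t,u,v,115)) for v,u in P],0).round(1) for f in (np.min,np.mean,np.max)],len(P))
                                                                                                                                                                                                              ^
SyntaxError: closing parenthesis ']' does not match opening parenthesis '('
```

Run:
```python
from h import *
t,s=optics.capture("top"),optics.capture("scene"); b=np.load("box.npy")[:3]
inv=lambda P: np.array([[np.cos(b[2]),np.sin(b[2])],[-np.sin(b[2]),np.cos(b[2])]])@(P[:2]-b[:2])
for z in(108,112,117): print(z,inv(ray(t,418.7,214.5,z)),inv(ray(s,236.8,176.1,z)))
q=sense(); print(inv(q["ee_pos"]),q["ee_pos"])
```

```text
108 [-39.25364085 -74.97053431] [-43.0474078  -73.38040902]
112 [-39.42389037 -73.75996562] [-36.54428325 -72.87114508]
117 [-39.63670226 -72.24675477] [-28.41537756 -72.23456515]
[-190.90134259   34.53099231] [ 395.08005219 -115.5990433   205.71902692]
```

drive_tool --plan '[[[-33.6, 37.9, 0], [0, 0, 0], 1], [[-33.6, 37.9, 0], [0, 0, 0], 1], [[-33.6, 37.9, 0], [0, 0, 0], 1], [[-33.6, 37.9, 0], [0, 0, 0], 1], [[0, 0, 25], [0, 0, 0], 1], [[0, 0, 10], [0, 0, 0], 1], [[3, 0, 0], [0, 0, 0], 1], [[0, 0, 0], [0, 0, 0], 1]]'

```text
time: 18.52
ee_pos: [574.2, -204.0, 171.4]
tool_rot: [[-0.254, 0.967, 0.001], [0.967, 0.254, -0.0], [-0.0, 0.0, -1.0]]
ft_force: [-0.0, 0.7, 0.4]
finger_gap: 0.006
grip_force: 0.0
```

drive_tool --plan '[[[3, 0, 0], [0, 0, 0], 1], [[3, 0, 0], [0, 0, 0], 1], [[2, 0, 0], [0, 0, 0], 1], [[0, 0, 0], [0, 0, 0], 1]]'

```text
time: 19.02
ee_pos: [572.7, -197.1, 171.5]
tool_rot: [[-0.254, 0.967, 0.001], [0.967, 0.254, -0.001], [-0.001, 0.001, -1.0]]
ft_force: [0.9, -2.2, 1.6]
finger_gap: 0.005
grip_force: 1.1
```

drive_tool --plan '[[[2, 0, 0], [0, 0, 0], 1], [[0, 0, 0], [0, 0, 0], 1]]'

```text
time: 19.27
ee_pos: [572.1, -194.9, 171.1]
tool_rot: [[-0.253, 0.967, 0.001], [0.967, 0.253, -0.0], [-0.001, 0.001, -1.0]]
ft_force: [0.8, -1.9, 1.4]
finger_gap: 0.005
grip_force: 1.3
```

drive_tool --plan '[[[2, 0, 0], [0, 0, 0], 1], [[0, 0, 0], [0, 0, 0], 1]]'

```text
time: 19.52
ee_pos: [571.5, -192.7, 170.9]
tool_rot: [[-0.253, 0.967, 0.0], [0.967, 0.253, 0.0], [-0.0, 0.0, -1.0]]
ft_force: [1.1, -2.4, 2.1]
finger_gap: 0.006
grip_force: 1.2
```

drive_tool --plan '[[[1.5, 0, 0], [0, 0, 0], 1], [[0, 0, 0], [0, 0, 0], 1]]'

```text
time: 19.77
ee_pos: [571.1, -191.2, 170.8]
tool_rot: [[-0.253, 0.967, 0.0], [0.967, 0.253, 0.0], [0.0, 0.0, -1.0]]
ft_force: [2.0, -1.1, 0.8]
finger_gap: 0.007
grip_force: 1.1
```

The tab has moved well past 1.5 mm at a steady 2 N or so, which means the code is correct. I'll keep pushing to the stop.

drive_tool --plan '[[[2, 0, 0], [0, 0, 0], 1], [[2, 0, 0], [0, 0, 0], 1], [[0, 0, 0], [0, 0, 0], 1]]'

```text
time: 20.15
ee_pos: [569.8, -187.2, 170.7]
tool_rot: [[-0.253, 0.967, -0.0], [0.967, 0.253, 0.0], [0.0, -0.0, -1.0]]
ft_force: [0.7, -1.2, 1.4]
finger_gap: 0.005
grip_force: 1.0
```

drive_tool --plan '[[[2, 0, 0], [0, 0, 0], 1], [[0, 0, 0], [0, 0, 0], 1]]'

```text
time: 20.4
ee_pos: [569.2, -185.4, 170.7]
tool_rot: [[-0.253, 0.967, -0.0], [0.967, 0.253, 0.0], [0.0, -0.0, -1.0]]
ft_force: [0.6, -2.4, 0.4]
finger_gap: 0.001
grip_force: 1.0
```

drive_tool --plan '[[[1.5, 0, 0], [0, 0, 0], 1], [[0, 0, 0], [0, 0, 0], 1]]'

```text
time: 20.65
ee_pos: [569.1, -184.5, 170.9]
tool_rot: [[-0.253, 0.967, 0.0], [0.967, 0.253, -0.001], [-0.001, -0.0, -1.0]]
ft_force: [0.7, -4.0, 2.5]
finger_gap: 0.005
grip_force: 2.1
```

drive_tool --plan '[[[1.5, 0, 0], [0, 0, 0], 1], [[0, 0, 0], [0, 0, 0], 1]]'

```text
time: 20.9
ee_pos: [569.1, -184.2, 171.3]
tool_rot: [[-0.254, 0.967, 0.001], [0.967, 0.254, -0.003], [-0.003, 0.0, -1.0]]
ft_force: [0.6, -8.1, 0.8]
finger_gap: 0.008
grip_force: 4.1
```

drive_tool --plan '[[[1.5, 0, 0], [0, 0, 0], 1], [[0, 0, 0], [0, 0, 0], 1]]'

```text
time: 21.15
ee_pos: [569.1, -184.0, 171.8]
tool_rot: [[-0.254, 0.967, 0.002], [0.967, 0.254, -0.005], [-0.006, 0.001, -1.0]]
ft_force: [1.0, -12.6, 2.0]
finger_gap: 0.006
grip_force: 6.0
```

The force is climbing without motion, so the tab is at its stop. I'll back off to the right and lift away.

drive_tool --plan '[[[-4, 0, -1], [0, 0, 0], 1], [[-6, 0, -10], [0, 0, 0], 1], [[0, 0, -40], [0, 0, 0], 1], [[0, 0, -50], [0, 0, 0], 1], [[0, -60, 0], [0, 0, 0], 1], [[0, -60, 0], [0, 0, 0], 1], [[0, -60, 0], [0, 0, 0], 1], [[0, 0, 0], [0, 0, 0], 1], [[0, 0, 0], [0, 0, 0], 1], [[0, 0, 0], [0, 0, 0], 1]]'

```text
time: 22.4
ee_pos: [398.0, -236.3, 272.1]
tool_rot: [[-0.254, 0.967, 0.001], [0.967, 0.254, 0.0], [0.0, 0.001, -1.0]]
ft_force: [0.2, -0.2, -0.5]
finger_gap: 0.007
grip_force: 0.0
```

Run:
```python
from h import *
a=optics.capture("top"); b=optics.capture("scene")
k=lambda c,x0,y0,x1,y1:cv2.resize(c["image"][y0:y1,x0:x1],(560,290),interpolation=cv2.INTER_CUBIC)
save(np.vstack([k(a,290,130,470,280),k(b,150,140,350,260)]),"end.png")
s=sense(); print(s["ft_force"],s["ee_pos"],s["time"])
```

```text
[ 0.25720933 -0.01901191  0.40979708] [ 397.84907808 -236.24032405  271.83418029] 22.5
```

View pics/end.png

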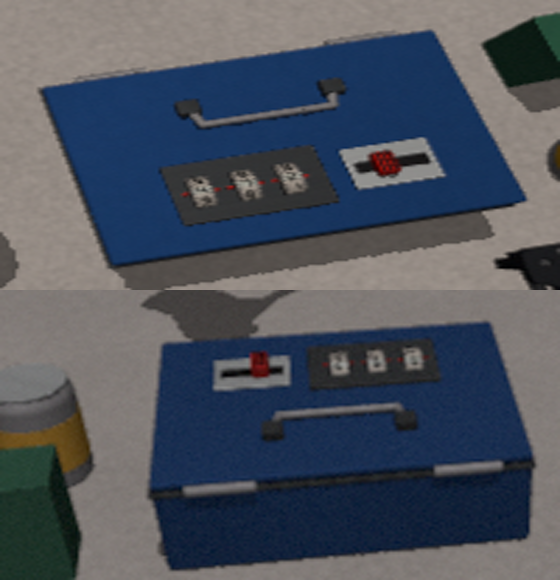

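The latch tab sits at the wheel end of its slot. I'll check the lid's rise against the projected corner positions before handing in.

Run:
```python
from h import *
c=optics.capture("top"); im=c["image"].astype(int); b=np.load("box.npy")[:3]
m=((im[...,2]-im[...,0]>35)).astype(np.uint8)
m0=np.load("avg0.npz")["top"]; m0=((m0[...,2]-m0[...,0])>35).astype(np.uint8)
for M in(m0,m):
    k,l,st,ce=cv2.connectedComponentsWithStats(M); i=1+st[1:,4].argmax(); h=cv2.convexHull(np.argwhere(l==i)[:,::-1].astype(np.int32)); print(cv2.approxPolyDP(h,6,True).reshape(-1,2).tolist())
for z in(100,124): print(z,proj(c,box2w(b,[[-100,140,z],[-100,-140,z]])).round(1).tolist())
```

```text
[[454, 235], [326, 266], [304, 176], [428, 147]]
[[458, 233], [326, 266], [304, 176], [428, 146]]
100 [[324.8, 268.0], [455.6, 235.9]]
124 [[325.1, 268.4], [460.1, 235.3]]
```

```bash
python3 -c "
from station import bot
print(bot.job_done())"
```

```text
the job is handed in; nothing more can be done
None
```

The lock box is open and the job is handed in: the wheels are at 4-7-2, confirmed by the latch sliding freely to its stop, and the lid is ajar with the hand clear. No reading went above about 13 N, the robot never went near the jar, can or carton, and it took about 23 s; the hand-in gave no verdict.

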